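# Open the bench extractor's wide damper fully and start it

### The arm

A 6-joint arm with a two-finger parallel gripper is mounted at the origin on a cart in front of the work surface, level with it; the furniture and walls round the work are solid. World frame = base frame: x ahead of the robot, y to its left, z up, the work surface at z = 0. Lengths are in mm, angles in rad, forces in N, time in s.
With the tool pointing down it reaches from about 275 to 750 mm from the base axis. Payload 10.2 kg.
Tool frame: the origin (TCP) lies midway between the tips of the shut fingers; the grasp point (between the pads) lies 19 mm behind it; z points along the fingers, y is the line along which they close (so a half turn about z gives the same grasp; the last joint's range is limited). The gripper opens to 85 mm and grips with 20 to 120 N. Pads are 22 mm wide; open, the fingers measure 114 mm over their backs; the gripper's body (76 mm by 85 mm) begins 54 mm behind the grasp point. The pads swing forward as they close: fully open they stand 13 mm farther back than shut.
Start: joints at [-1.464, 0.313, 1.498, -0, 1.331, -0.223], TCP at [170.011, -496.717, 231.294] pointing down, gripper open.
Joint ranges: [-2.94, 2.94], [-0.97, 2.17], [0.19, 2.56], [-1.23, 4.37], [0.02, 3.11], [-2.88, 2.88]. Speed limits (rad/s): [2.39, 2.39, 3.01, 3.14, 3.14, 3.14].

### API

Orientations are given as [roll, pitch, yaw] about the fixed x, y, z axes, in that order (R = Rz(yaw) Ry(pitch) Rx(roll)).
In Python, from bench import env, snapshot, order, find_in, trace gives the robot as it stands. The module is installed in compiled form; this text tells all that it offers.
- The arm moves only by the shell command python3 -m pendant 'ROWS' [FORCE]. ROWS is JSON, a list of rows, each a list of 3 entries, a list of its own where there are three numbers: the finger opening in mm, from 0 to 85.4, then the shift along the tool's x, y, z in mm, then the turn about the tool's z in degrees. A call has exactly 8 rows; each row shifts and turns the commanded pose from where the row before left it, along the tool's axes as they then stand; what a row does not reach is not made up. A row lasts 1/10 s, in which the tool goes at most 50 mm and 8.59 degrees, less where a joint would pass 70% of its speed; a pose out of reach is approached as far as the arm can. A call is refused whole if a number of a shift passes 50 or a number of a turn 8.59, either way. A call with a gripper value outside its range is refused whole. The fingers move at their own pace and stop on an object; FORCE is the grip in N (left out, the last holds). Time passes only in rows, so rows that do not move let the fingers close, or fill a call up. It gives the time, the measured TCP pose, the force, the opening and the grip force at its end, in the units of the state.
- env.observe(): the state, without advancing time (a new reading comes with each control period).
- snapshot(name): name is "scene" or "top" or "wrist"; returns a dict with "image" (384x512x3 uint8, red, green, blue), "mtx" (3x3 intrinsics, pixels), "dist_coeffs" ([k1, k2, p1, p2, k3] as OpenCV has them; the pictures are not rectified), "world_from_camera" (4x4, takes a point from camera to world coordinates); the wrist camera has in their place "T_tool_cam" (4x4, takes a point from camera to tool coordinates, whose origin is the TCP and whose axes are the flange's). Camera axes: x right, y down, z forward; pixel columns grow to the right and rows downward; lengths in mm; the calibration is good to about 2 mm. A picture is of the moment at which its call begins: read the wrist's pose just before it. There is no depth.
- order.hand_in(): hands the job in; it is judged then, once.
Trained networks look in a picture, given as the dict that the camera call returned (one of the last four; its "shot" number tells which), for a name from the list of things; names that differ only in an ending like _2 or _b are one class to them, and where a whole thing is asked for, a point or a joint stands for the part that bears it (a point fixed in the world has none). Each returns a list of dicts, best first, with "p" (0 to 1); they miss things now and then, are a little off and sometimes report something else, mostly with a low value. They report only what shows in the picture. A call takes as long as a camera call. They do not tell look-alikes from the thing itself.
- find_in(picture, target): "xy" ([column, row] in pixels, amid what is visible of it).
- trace(picture, target): "mask" (384x512 bool, what is visible of it) and "xy" ([column, row] in pixels, amid what is visible of it).
The state is a dict: "time": time; "joints": joint angles; "dq": joint speeds; "joint_efforts": joint torques, N m; "ee_pos": TCP position; "tcp_rot": TCP orientation; "wrist_force": force on the tool from outside, world axes, zero at the start; "moment": the same for the moment, N m; "width": opening from 0.0 (shut) to 1.0 (fully open); "finger_force": force on a finger pad.
Only numpy, scipy, OpenCV 4.12 (cv2) and the standard library are available. Lean on these libraries where they do the work, as an engineer would, in place of code of your own. Each camera call takes 0.05 s, during which the arm holds its last target. There are 200 camera calls.

### The job

Open the wide port of the bench fume extractor: push the broad lever away from its rest, past the click of the half-open detent and all the way to the second stop, so that it stays there. Then press the start button right down and let it come up again; do not start the extractor before the lever is at its second stop. Only push: do not pinch the lever, and leave the narrow lever and everything else on the bench where it is.

Things in the scene. Friction and masses are not known exactly. Their poses are not given: they have to be found in the camera images.
- extractor: fixed grey bench fume extractor, box 230 mm long (x), 190 mm wide (y), 70 mm high, filter cartridge on its far (+x) side. Origin: centre of its underside; x along the lever slots in the opening direction (roughly away from the robot), y left, z up. In its deck: wide port (66 mm) behind the broad lever, both on the line y = -50 mm; narrow port (26 mm) behind the narrow lever, on y = +55 mm
- wide_damper (a joint): travel of the broad lever, m, along the extractor's +x: 0 rest (shut), first detent at 0.022 to 0.030 (half open), 0.052 second, hard stop (fully open). Starts at 0 to 0.008. A sprung roller resists over two ridges, with tops at 0.012 and 0.040: about 8 N pushes it over each; once over a top it jumps on by itself into the detent, then to the second stop, and stays there
- wide_damper_grip (a point): middle of the broad lever's rear (-x) face, the face to push: 26 mm above the deck, moves with the lever, axes as the extractor's. The lever's head is an upright black paddle 40 mm wide (y), 16 mm thick (x), from 6 to 46 mm above the deck, on a 10 mm stem
- narrow_damper (a joint): travel of the narrow lever in m along the extractor's +x, 0 to 0.052; it stays wherever it is left and starts anywhere from 0 to 0.03; not to be moved
- narrow_damper_grip (a point): middle of the narrow lever's rear face, 26 mm above the deck; its black paddle is 16 mm wide, 16 mm thick and 40 mm high, 105 mm to the left of the broad one
- start (a joint): travel of the start button in m: 0 up, grows to 0.006 fully down; a spring returns it; it starts to move at 1.5 N and 5 N hold it fully down
- start_top (a point): middle of the top of the start button, a round black push button 26 mm in diameter, 67 mm above the bench, on a fixed grey station 70 x 70 x 45 mm at the right edge of the bench, to the right of the extractor; pressed straight down; the raised collar round it is 54 mm in diameter and 10 mm below the button's top
- pot: grey open pen pot, 78 mm in diameter, 85 mm high, fixed to the bench between the extractor and the right-hand row; origin: centre of its underside
- jar: sample jar with screw cap, 52 mm in diameter, 60 mm high, loose; origin: centre of its underside, z up; stands to the right of the extractor, in the row with the start station, before or behind it
- vial: corked glass vial, 23 mm in diameter, 52 mm high, loose, standing on the extractor's deck near its far right corner; origin: centre of its underside, z up
- amber: brown glass bottle with a white cap, 57 mm in diameter, 92 mm high, loose, on the bench at the near left; origin: centre of its underside, z up
- dropper: brown dropper bottle, 38 mm in diameter, 85 mm high, loose, on the bench to the right of the extractor; origin: centre of its underside, z up
- timer: small cream countdown timer lying flat, 71 x 71 mm, 20 mm high, loose, on the bench at the near right; origin: centre of its underside, z up
There are look-alikes about, which are no part of the job. There is more than one size of the vial; the job needs the smallest.

How it is judged (in metres and radians):
On the way, in this order (a step that is already met when the one before it is completed fails the run):
1. the broad lever is at its second stop (value of joint wide_damper above 0.0495 m), for 0.2 s.
2. the start button is pressed down (value of joint start above 0.0042 m), for 0.05 s.
3. the start button has come up again (value of joint start below 0.0015 m), for 0.2 s.
At the end, for the whole second after the job is handed in: the broad lever rests within 2.5 mm of its second stop, the start button is up again after having been pressed at least 4.2 mm of its 6 mm, the narrow lever is within 6 mm of where it was, and the jar, vial, amber bottle and dropper bottle stand upright (value of joint wide_damper above 0.0495 m and value of joint start below 0.0015 m and distance of narrow_damper_grip from where it was at the start of the episode below 0.006 m and angle between each of jar, vial, amber, dropper's own z axis and vertical below 0.2 rad); the robot touches nothing.
It fails at once if the start button was pressed before the broad lever was at its second stop (value of joint start above 0.003 m and value of joint wide_damper below 0.0485 m).
It fails at once if the broad lever was pinched (both halves of its paddle pressed at once) (contact force between the fingers and wide_damper_c1 above 3 N and contact force between the fingers and wide_damper_c2 above 3 N).
It fails at once if the narrow lever was moved by more than 6 mm (distance of narrow_damper_grip from where it was at the start of the episode above 0.006 m).
It fails at once if a bystander was moved by more than 15 mm or lifted (distance of any of jar, vial, amber, dropper, timer from where it was at the start of the episode above 0.015 m).
It also fails if it takes over 45 s, if anything falls off the work surface, if the arm or the gripper's body presses on something with over 40 N, if the wrist force passes 120 N, or if a joint passes its speed limit or range.

## Working session

There is one attempt and no reset: what is moved stays moved. The work goes in short steps, Python scripts to look and compute and a shell command to move; the robot and the scene stay as the last step left them, time stands still between calls to the robot, and variables do not carry over. Pictures are saved under pics/ and viewed, at most 10 in all, crops included, and the job is handed in when it is done.

```bash
mkdir -p pics
cat > h.py <<'E'
import numpy as np,cv2
from bench import env,snapshot,order,find_in,trace
from scipy.spatial.transform import Rotation as R
def wfc(p):
    if "world_from_camera" in p: return np.array(p["world_from_camera"])
    return p["W"]
def snap(n):
    s=env.observe(); p=snapshot(n)
    if n=="wrist":
        T=np.eye(4);T[:3,:3]=R.from_euler("xyz",s["tcp_rot"]).as_matrix();T[:3,3]=s["ee_pos"]
        W=T@np.array(p["T_tool_cam"])
    else: W=np.array(p["world_from_camera"])
    return p,W
def at_z(p,W,uv,z):
    d=cv2.undistortPoints(np.array([[uv]],float),np.array(p["mtx"]),np.array(p["dist_coeffs"]))[0,0]
    v=W[:3,:3]@np.array([d[0],d[1],1]); o=W[:3,3]
    return o+v*(z-o[2])/v[2]
def proj(p,W,P):
    C=np.linalg.inv(W); r,_=cv2.Rodrigues(C[:3,:3])
    return cv2.projectPoints(np.array(P,float).reshape(-1,1,3),r,C[:3,3],np.array(p["mtx"]),np.array(p["dist_coeffs"]))[0][:,0]
E
python3 - <<'E'
from h import *
s=env.observe(); print({k:np.round(v,3).tolist() for k,v in s.items()})
H={'extractor':70,'wide_damper_grip':96,'narrow_damper_grip':96,'start_top':67,'pot':85,'jar':60,'vial':122,'amber':92,'dropper':85,'timer':20}
ims=[]
for n in('top','scene'):
    p,W=snap(n); ims.append(p['image']); cv2.imwrite(f'pics/{n}0.png',cv2.resize(p['image'][:,:,::-1],(800,600)))
    print(n,'cam',W[:3,3].round(), W[:3,2].round(2))
    for t,z in H.items():
        print(t,[(np.round(d['p'],2),np.round(d['xy']).tolist(),at_z(p,W,d['xy'],z).round()[:2].tolist()) for d in find_in(p,t)[:4]])
E
```

```text
{'time': 0.0, 'joints': [-1.464, 0.313, 1.498, 0.0, 1.331, -0.223], 'dq': [-0.0, -0.001, 0.002, -0.002, -0.0, -0.001], 'joint_efforts': [0.001, -41.226, -25.974, -0.0, 0.004, 0.0], 'ee_pos': [169.983, -496.453, 230.728], 'tcp_rot': [-3.14, -0.0, 0.33], 'wrist_force': [-0.445, 0.168, -0.601], 'moment': [0.019, 0.004, 0.021], 'finger_force': 0.0, 'width': 1.0}
top cam [491. 106. 993.] [ 0.06  0.03 -1.  ]
extractor [(np.float64(0.82), [227.0, 172.0], [627.0, 224.0])]
wide_damper_grip [(np.float64(0.58), [253.0, 170.0], [627.0, 156.0]), (np.float64(0.25), [236.0, 131.0], [725.0, 197.0])]
narrow_damper_grip [(np.float64(0.81), [211.0, 186.0], [590.0, 261.0])]
start_top [(np.float64(0.62), [361.0, 227.0], [481.0, -111.0])]
pot []
jar [(np.float64(0.74), [338.0, 158.0], [660.0, -60.0]), (np.float64(0.21), [312.0, 268.0], [380.0, 15.0])]
vial [(np.float64(0.48), [237.0, 134.0], [712.0, 193.0]), (np.float64(0.4), [304.0, 206.0], [534.0, 36.0])]
amber [(np.float64(0.73), [198.0, 289.0], [336.0, 298.0])]
dropper [(np.float64(0.68), [347.0, 195.0], [562.0, -75.0])]
timer [(np.float64(0.86), [311.0, 268.0], [375.0, 11.0])]
scene cam [-138.  468.  464.] [ 0.81 -0.4  -0.43]
extractor [(np.float64(0.61), [217.0, 213.0], [561.0, 244.0])]
wide_damper_grip [(np.float64(0.7), [256.0, 195.0], [563.0, 148.0])]
narrow_damper_grip [(np.float64(0.52), [227.0, 212.0], [511.0, 238.0])]
start_top []
pot []
jar [(np.float64(0.9), [310.0, 187.0], [616.0, -31.0])]
vial [(np.float64(0.96), [322.0, 232.0], [328.0, 127.0]), (np.float64(0.67), [212.0, 174.0], [661.0, 220.0]), (np.float64(0.58), [305.0, 214.0], [395.0, 120.0])]
amber [(np.float64(0.94), [224.0, 298.0], [269.0, 335.0]), (np.float64(0.43), [224.0, 211.0], [526.0, 239.0])]
dropper [(np.float64(0.56), [342.0, 202.0], [471.0, -27.0])]
timer [(np.float64(0.61), [353.0, 260.0], [346.0, 29.0])]
```

View pics/top0.png

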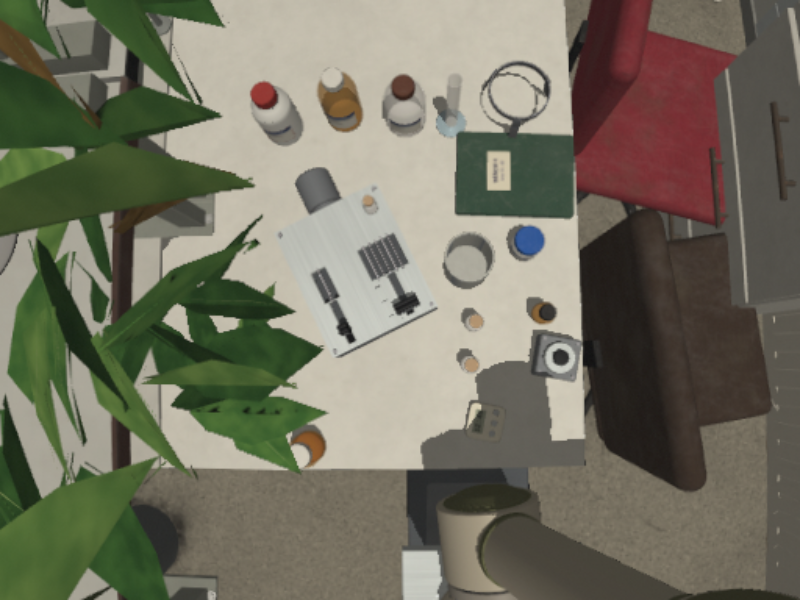

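View pics/scene0.png

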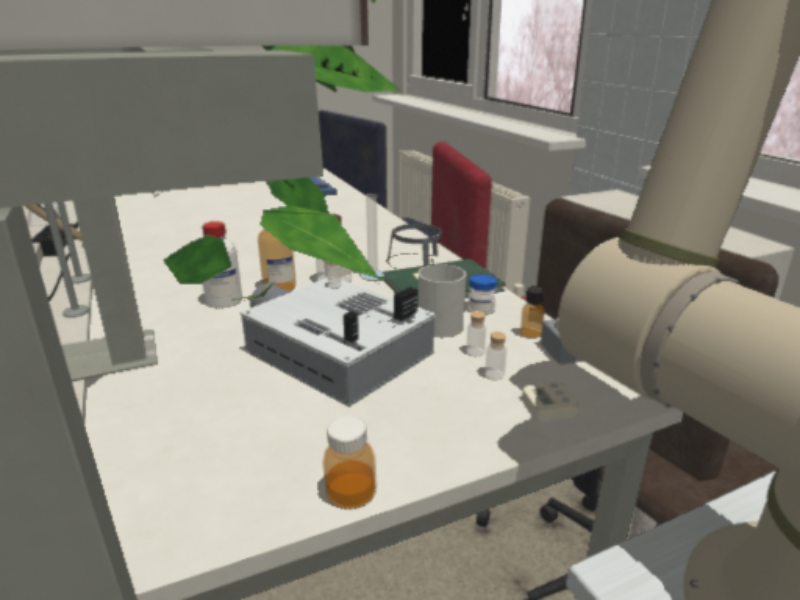

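Top view (800×600 pixels):
- The extractor's deck corners are near (375,186), (437,307), (337,355) and (279,235).
- The broad lever is at (405,303), beside the larger grille, and the narrow lever is at (346,330).
- The start button is at (560,357), with the dropper at (543,312), the jar at (528,240), the pot at (468,260) and the timer at (486,420).
- There are three vials: (369,203) on the deck, and two more on the bench at (475,322) and (470,363). The deck one is the bystander named in the task, and I'll stay clear of all three.

Next I'll fit the extractor pose.

Run:
```python
from h import *
p,W=snap('top')
c=np.array([[375,186],[437,307],[337,355],[279,235]])*.64
Q=np.array([at_z(p,W,u,70) for u in c]); print(Q.round())
M=np.array([[115,-95],[-115,-95],[-115,95],[115,95]],float)
m=Q[:,:2].mean(0);U,S,Vt=np.linalg.svd(M.T@(Q[:,:2]-m));A=(U@Vt).T;yaw=np.arctan2(A[1,0],A[0,0])
print('centre',m.round(1),'yaw',yaw, 'resid',(M@A.T+m-Q[:,:2]).round(1).tolist())
for t in('wide_damper_grip','narrow_damper_grip'):
    for d in trace(p,t)[:2]:
        g=at_z(p,W,d['xy'],105)[:2]; print(t,d['p'],d['xy'],g, 'in extractor',(A.T@(g-m)).round(1), d['mask'].sum())
im=p['image'][90:250,160:400,::-1]; cv2.imwrite('pics/crop1.png',cv2.resize(im,(800,533),interpolation=cv2.INTER_CUBIC))
```

```text
[[764. 190.  70.]
 [562.  92.  70.]
 [487. 255.  70.]
 [686. 350.  70.]]
centre [625.  221.7] yaw 0.44635408254791914 resid [[5.4, -4.3], [0.2, -5.4], [-7.0, 3.0], [1.3, 6.8]]
wide_damper_grip 0.77 [252.2, 169.9] [625.72103847 158.15643597] in extractor [-26.8 -57.7] 673
wide_damper_grip 0.35 [334.4, 158.5] [649.96668658 -43.17564636] in extractor [ -91.8 -249.7] 392
narrow_damper_grip 0.88 [211.1, 188.0] [583.28916691 259.60035988] in extractor [-21.2  52.2] 285
```

View pics/crop1.png

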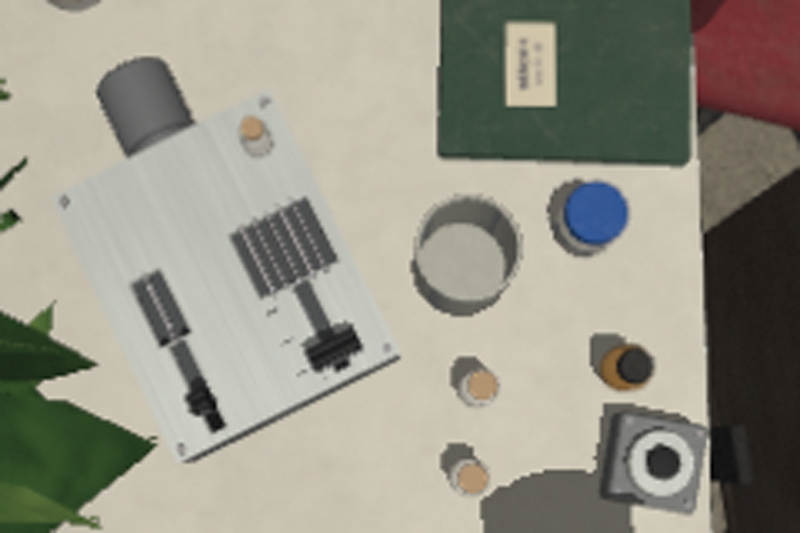

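The crop shows the broad paddle at about (332,348) beside the wide grille, the narrow lever at (203,402) and the button at (662,461). Next I'll move to behind the broad lever, high up, and shut the fingers.

```bash
python3 -m pendant '[[0,[20,-18,0],0],[0,[30,-27,0],0],[0,[35,-32,0],0],[0,[35,-32,0],0],[0,[35,-32,0],0],[0,[35,-32,0],0],[0,[35,-32,0],0],[0,[35,-32,0],0]]' 40
python3 -m pendant '[[0,[35,-32,0],0],[0,[35,-32,0],0],[0,[35,-32,0],0],[0,[35,-32,0],0],[0,[35,-32,0],0],[0,[30,-26,0],0],[0,[20,-18,0],0],[0,[0,0,0],-6.6]]'
python3 - <<'E'
from h import *
p,W=snap('wrist'); s=env.observe(); print(s['ee_pos'],s['tcp_rot'],W.round(2))
for t in('wide_damper_grip','narrow_damper_grip','extractor'):
    for d in trace(p,t)[:2]:
        ys,xs=np.where(d['mask']); print(t,d['p'],d['xy'],xs.min(),xs.max(),ys.min(),ys.max(), at_z(p,W,d['xy'],96))
cv2.imwrite('pics/w1.png',cv2.resize(p['image'][:,:,::-1],(800,600)))
E
```

```text
time: 2.05
ee_pos: [339.8, -186.5, 231.6]
tcp_rot: [3.141, -0.0, 0.329]
wrist_force: [0.6, -0.1, -0.0]
width: -0.001
finger_force: 0.0
time: 2.85
ee_pos: [486.8, 80.1, 231.0]
tcp_rot: [-3.141, -0.0, 0.45]
wrist_force: [-1.3, -0.2, -0.4]
width: -0.002
finger_force: 0.0
[486.34983568  78.92690907 230.99089716] [-3.14137490e+00  3.26316633e-04  4.57179385e-01] [[ 4.3000e-01 -8.6000e-01 -2.7000e-01  5.5508e+02]
 [-9.0000e-01 -4.2000e-01 -1.3000e-01  1.1263e+02]
 [-0.0000e+00  2.9000e-01 -9.6000e-01  3.7414e+02]
 [ 0.0000e+00  0.0000e+00  0.0000e+00  1.0000e+00]]
wide_damper_grip 0.78 [229.9, 56.4] 202 257 0 76 [571.14740242 143.65185042  96.        ]
narrow_damper_grip 0.94 [106.1, 46.7] 75 119 0 64 [536.2510167 234.3653777  96.       ]
narrow_damper_grip 0.34 [414.9, 256.0] 401 426 244 268 [488.75244515 -84.4022826   96.        ]
extractor 0.93 [175.6, 44.2] 59 286 0 93 [561.11140323 185.47327564  96.        ]
```

View pics/w1.png

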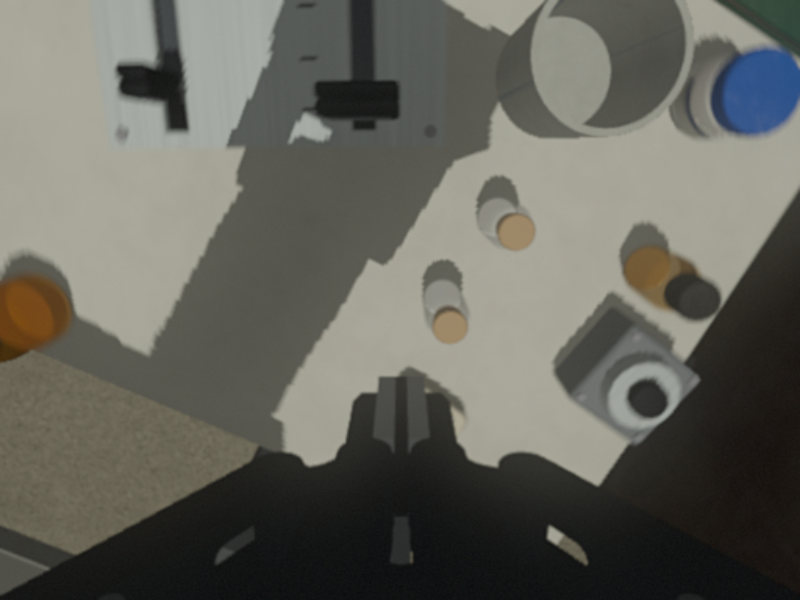

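The paddle spans columns 316–399 and rows 82–118 (800×600), square to the wrist view. The narrow lever is at (150,82), the start button at (650,397) and the stray vials at (515,232) and (450,325). Now I'll compute the paddle and button positions.

Run:
```python
from h import *
p,W=snap('wrist'); s=env.observe(); t=s['ee_pos']; Rm=R.from_euler('xyz',s['tcp_rot']).as_matrix()
print(t,s['tcp_rot'])
f=lambda n,u,z:print(n,z,(w:=at_z(p,W,np.array(u)*.64,z)).round(1),'tool',(Rm.T@(w-t)).round(1))
for u in((316,82),(399,82),(316,118),(399,118),(316,98),(399,98)): f(('pad',u),u,116)
f('padlow',(357,118),76)
for u in((110,148),(447,148)): f('near edge',u,70)
f('button',(650,397),67); f('collar',(646,399),57); f('vial',(450,325),52)
print([ (d['p'],d['xy']) for d in find_in(p,'start_top')])
```

```text
[485.93133548  77.19152049 231.38102854] [ 3.14152947e+00 -5.35027271e-05  4.41890276e-01]
('pad', (316, 82)) 116 [563.5 157.2 116. ] tool [104.3 -39.2 115.4]
('pad', (399, 82)) 116 [579.9 122.4 116. ] tool [104.2  -0.7 115.4]
('pad', (316, 118)) 116 [548.8 151.  116. ] tool [ 88.4 -39.9 115.4]
('pad', (399, 118)) 116 [565.5 115.6 116. ] tool [ 88.3  -0.7 115.4]
('pad', (316, 98)) 116 [557.  154.5 116. ] tool [ 97.3 -39.5 115.4]
('pad', (399, 98)) 116 [573.5 119.4 116. ] tool [ 97.2  -0.7 115.4]
padlow 76 [557.5 137.2  76. ] tool [ 90.3 -23.7 155.4]
near edge 70 [483.4 259.4  70. ] tool [  75.7 -165.8  161.4]
near edge 70 [564.5  85.4  70. ] tool [ 74.5  26.2 161.4]
button 67 [ 481.8 -107.9   67. ] tool [-82.9 165.5 164.4]
collar 57 [ 477.  -113.3   57. ] tool [-89.6 168.4 174.4]
vial 52 [466.   31.7  52. ] tool [-37.4  32.6 179.4]
[(0.94, [410.7, 254.1])]
```

The paddle measures 39 × 16 mm at z = 116 and the deck is 192 mm wide, so both fit the description. In the tool frame the rear face is at x = +88 and the paddle's midline at y = −20. I'll push with the shut fingers on the paddle's left, upper, rear quarter only, so that just one half is touched.

```bash
python3 -m pendant '[[0,[10,-8,10],0],[0,[15,-10,20],0],[0,[15,-10,25],0],[0,[10,-10,25],0],[0,[0,0,25],0],[0,[0,0,17],0],[0,[0,0,10],0],[0,[0,0,0],0]]'
python3 -m pendant '[[0,[5,0,0],0],[0,[5,0,0],0],[0,[5,0,0],0],[0,[4,0,0],0],[0,[4,0,0],0],[0,[4,0,0],0],[0,[4,0,0],0],[0,[0,0,0],0]]'
python3 - <<'E'
from h import *
p,W=snap('wrist');cv2.imwrite('pics/w2.png',cv2.resize(p['image'][:,:,::-1],(800,600)))
E
```

```text
time: 3.95
ee_pos: [514.3, 133.6, 98.0]
tcp_rot: [-3.141, 0.002, 0.444]
wrist_force: [-0.6, 0.4, 0.8]
width: 0.0
finger_force: 0.0
time: 4.75
ee_pos: [542.7, 146.7, 99.3]
tcp_rot: [-3.141, 0.001, 0.445]
wrist_force: [-2.2, -1.4, 2.7]
width: 0.0
finger_force: 1.7
```

View pics/w2.png

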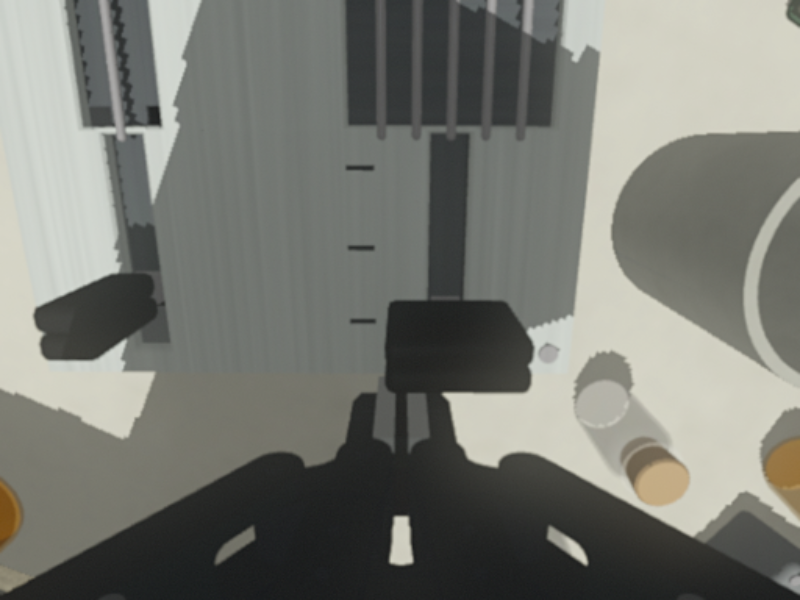

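The finger meets the paddle's left half: the fingers are at columns 378–428 and the paddle's midline at about 458. The three deck ticks mark shut, half and full. I'll push on.

```bash
for i in 1; do python3 -m pendant '[[0,[3,0,0],0],[0,[3,0,0],0],[0,[3,0,0],0],[0,[3,0,0],0],[0,[3,0,0],0],[0,[2,0,0],0],[0,[2,0,0],0],[0,[0,0,0],0]]'; done
python3 -m pendant '[[0,[3,0,0],0],[0,[3,0,0],0],[0,[3,0,0],0],[0,[2,0,0],0],[0,[2,0,0],0],[0,[1,0,0],0],[0,[0,0,0],0],[0,[0,0,0],0]]'
python3 - <<'E'
from h import *
p,W=snap('wrist');cv2.imwrite('pics/w3.png',cv2.resize(p['image'][:,:,::-1],(800,600)))
E
```

```text
time: 5.6
ee_pos: [560.2, 155.1, 99.2]
tcp_rot: [3.142, -0.0, 0.445]
wrist_force: [-0.2, 0.5, 0.9]
width: 0.002
finger_force: 0.0
time: 6.4
ee_pos: [572.5, 160.9, 99.3]
tcp_rot: [3.142, 0.0, 0.445]
wrist_force: [-2.9, -1.7, 2.0]
width: 0.003
finger_force: 1.8
```

View pics/w3.png

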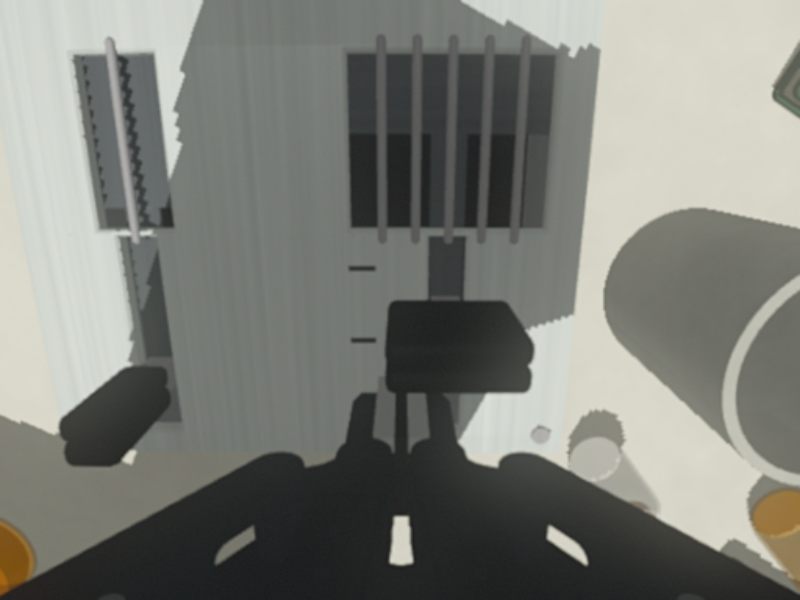

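The lever is past the half-open tick (row 340) and on the second ridge. Both contact readings agree on 33 mm of travel since first contact. I'll push over the second top.

```bash
python3 -m pendant '[[0,[2,0,0],0],[0,[2,0,0],0],[0,[2,0,0],0],[0,[2,0,0],0],[0,[2,0,0],0],[0,[1,0,0],0],[0,[0,0,0],0],[0,[0,0,0],0]]'
python3 -m pendant '[[0,[1,0,0],0],[0,[1,0,0],0],[0,[1,0,0],0],[0,[1,0,0],0],[0,[1,0,0],0],[0,[0,0,0],0],[0,[0,0,0],0],[0,[0,0,0],0]]'
python3 - <<'E'
from h import *
p,W=snap('wrist');cv2.imwrite('pics/w4.png',cv2.resize(p['image'][:,:,::-1],(800,600)))
E
```

```text
time: 7.25
ee_pos: [582.5, 165.7, 99.3]
tcp_rot: [3.142, -0.0, 0.445]
wrist_force: [-0.6, -0.3, -0.1]
width: 0.001
finger_force: 0.0
time: 8.05
ee_pos: [587.0, 167.8, 99.3]
tcp_rot: [-3.142, -0.0, 0.445]
wrist_force: [0.1, 1.1, 0.3]
width: -0.002
finger_force: 0.0
```

View pics/w4.png

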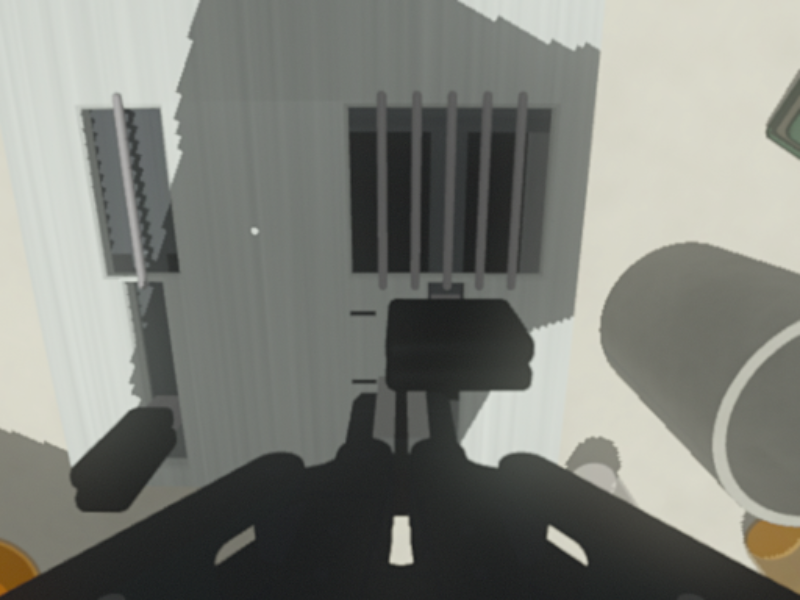

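The full-open tick is at row 313 and the contact force is zero, so the lever has jumped on and the fingers are just behind it. I'll push gently further to confirm the hard stop.

```bash
python3 -m pendant '[[0,[1,0,0],0],[0,[0,0,0],0],[0,[1,0,0],0],[0,[0,0,0],0],[0,[1,0,0],0],[0,[0,0,0],0],[0,[0,0,0],0],[0,[0,0,0],0]]'
```

```text
time: 8.9
ee_pos: [587.8, 168.3, 99.3]
tcp_rot: [-3.141, 0.006, 0.445]
wrist_force: [-13.9, -6.6, 8.2]
width: -0.002
finger_force: 7.6
```

3 mm of command gave under 1 mm of motion at 15 N, which is above the 8 N ridge resistance, so this is the hard stop. Now I'll back off, rise and go over the button.

```bash
python3 -m pendant '[[0,[-5,0,0],0],[0,[-10,0,0],0],[0,[-15,0,0],0],[0,[-5,0,-20],0],[0,[0,0,-30],0],[0,[0,0,-30],0],[0,[0,0,-25],0],[0,[0,0,-5],0]]'
python3 -m pendant '[[0,[-15,16,0],0],[0,[-27,30,0],0],[0,[-32,35,0],0],[0,[-32,35,0],0],[0,[-32,35,0],0],[0,[-25,28,0],0],[0,[-18,20,0],0],[0,[0,0,0],0]]'
python3 - <<'E'
from h import *
for n in('wrist','top'):
    p,W=snap(n); s=env.observe(); t=s['ee_pos']; Rm=R.from_euler('xyz',s['tcp_rot']).as_matrix()
    if n=='wrist': a=p['image']
    print(n,t,s['tcp_rot'])
    for k in('start_top','wide_damper_grip','narrow_damper_grip'):
        for d in trace(p,k)[:2]:
            w=at_z(p,W,d['xy'],67 if k=='start_top' else 105); print(k,d['p'],np.round(d['xy']),w.round(1),'tool',(Rm.T@(w-t)).round(1),d['mask'].sum())
b=p['image'][100:260,170:410]
cv2.imwrite('pics/w5.png',np.vstack([cv2.resize(a,(400,300)),cv2.resize(b,(400,267))])[:,:,::-1])
E
```

```text
time: 9.7
ee_pos: [559.3, 154.3, 212.3]
tcp_rot: [3.14, -0.006, 0.445]
wrist_force: [-0.3, 0.6, -0.6]
width: -0.002
finger_force: 0.0
time: 10.5
ee_pos: [479.6, -105.9, 208.3]
tcp_rot: [-3.141, 0.001, 0.441]
wrist_force: [0.0, -0.4, 0.5]
width: 0.004
finger_force: 0.0
wrist [ 479.99586618 -104.35299832  208.37139926] [-3.14070689e+00  4.49145808e-04  4.42450031e-01]
top [ 480.61158395 -102.49901835  208.90590366] [-3.14109778e+00  1.31543626e-04  4.46338823e-01]
start_top 0.54 [361. 228.] [ 480.3 -111.2   67. ] tool [ -4.1   7.8 141.9] 75
wide_damper_grip 0.67 [249. 175.] [612.3 166.2 105. ] tool [ 234.8 -185.4  104. ] 233
narrow_damper_grip 0.81 [211. 186.] [589.5 260.1 105. ] tool [ 254.7 -280.   104. ] 325
```

View pics/w5.png

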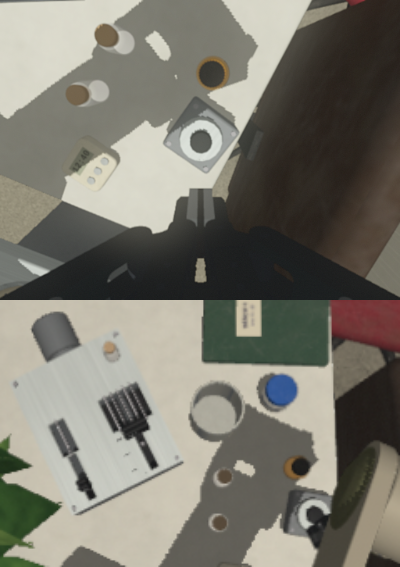

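The wrist half shows the button at about (200,141), directly ahead of the fingers. The top half shows the broad lever right up at the grille, with everything else in place. I'll compute the button offset.

Run:
```python
from h import *
p,W=snap('wrist'); s=env.observe(); t=s['ee_pos']; Rm=R.from_euler('xyz',s['tcp_rot']).as_matrix(); print(t,s['tcp_rot'],s['dq'].round(3) if hasattr(s['dq'],'round') else s['dq'])
im=p['image'].astype(int).sum(2)
lab=cv2.connectedComponentsWithStats((im[100:240,190:330]<200).astype(np.uint8))
for st,c in zip(lab[2],lab[3]):
    if 150<st[4]<4000:
        u=c+[190,100]; w=at_z(p,W,u,67); print(st,u.round(1),w.round(1),'tool',(Rm.T@(w-t)).round(1))
```

```text
[ 480.60223529 -102.88888244  209.22301214] [-3.14154212e+00 -2.86457304e-05  4.46050299e-01] [-0.005 -0.001 -0.    -0.003  0.001 -0.002]
[ 69   0  31  14 332] [273.8 105.5] [546.4 -87.6  67. ] tool [ 65.9  14.6 142.2]
[ 104   56   36   84 1663] [316.5 206.3] [ 483.7 -162.2   67. ] tool [-22.8  54.8 142.2]
```

Run:
```python
from h import *
p,W=snap('wrist'); s=env.observe(); t=s['ee_pos']; Rm=R.from_euler('xyz',s['tcp_rot']).as_matrix(); print(t)
g=cv2.cvtColor(p['image'],cv2.COLOR_RGB2GRAY); print(g[180,230:285:3],g[160:205:3,256])
m=(g[155:210,225:290]<110).astype(np.uint8)
n,L,S,C=cv2.connectedComponentsWithStats(m); i=L[25,31]; u=C[i]+[225,155]; print(S[i],u)
for v in(u,(256,180.5)):
    w=at_z(p,W,v,67); print(w.round(1),'tool',(Rm.T@(w-t)).round(1))
e=[at_z(p,W,v,67) for v in((u[0]-S[i][2]/2,u[1]),(u[0]+S[i][2]/2,u[1]))];print('diam',np.linalg.norm(e[0]-e[1]))
```

```text
[ 480.56979571 -103.00462847  209.24487009]
[160 203 218 218 220 204  85  91  92  91  91  90  89  90 108 218 219 222
 220] [218 218 220 128  75  91  91  91  92  92  93  93  88 218 219]
[ 22  14  26  29 606] [259.3960396 183.2359736]
[ 480.8 -106.    67. ] tool [ -1.1   2.8 142.2]
[ 481.8 -102.2   67. ] tool [  1.5  -0.2 142.2]
diam 23.145103913510624
```

The button is at world (481,−106), a tool offset of (−1,+3,+142). Its measured diameter is 23 mm against the nominal 26 mm, which is close enough to accept. I'll descend to just above it, then press in small steps.

```bash
python3 -m pendant '[[0,[-1,3,10],0],[0,[0,0,25],0],[0,[0,0,30],0],[0,[0,0,30],0],[0,[0,0,22],0],[0,[0,0,12],0],[0,[0,0,6],0],[0,[0,0,0],0]]'
python3 -m pendant '[[0,[0,0,2],0],[0,[0,0,2],0],[0,[0,0,2],0],[0,[0,0,2],0],[0,[0,0,2],0],[0,[0,0,1],0],[0,[0,0,0],0],[0,[0,0,0],0]]'
```

```text
time: 11.8
ee_pos: [480.8, -106.6, 74.1]
tcp_rot: [-3.141, 0.0, 0.445]
wrist_force: [-1.2, 0.6, 0.4]
width: 0.001
finger_force: 0.0
time: 12.6
ee_pos: [481.0, -106.7, 63.5]
tcp_rot: [3.141, -0.0, 0.445]
wrist_force: [-0.6, 0.0, 2.9]
width: 0.001
finger_force: 1.6
```

```bash
python3 -m pendant '[[0,[0,0,1],0],[0,[0,0,1],0],[0,[0,0,1],0],[0,[0,0,0.5],0],[0,[0,0,0.5],0],[0,[0,0,0],0],[0,[0,0,0],0],[0,[0,0,0],0]]'
```

```text
time: 13.4
ee_pos: [481.1, -106.7, 60.8]
tcp_rot: [3.141, -0.001, 0.445]
wrist_force: [-6.3, 1.3, 21.4]
width: -0.002
finger_force: 10.5
```

At z = 60.8 with 21 N on the wrist, the button is at its bottom stop. I'll release it, rise and check.

```bash
python3 -m pendant '[[0,[0,0,-3],0],[0,[0,0,-5],0],[0,[0,0,-10],0],[0,[0,0,-20],0],[0,[0,0,-30],0],[0,[0,0,-30],0],[0,[0,0,-30],0],[0,[0,0,-10],0]]'
python3 -m pendant '[[0,[0,0,0],0],[0,[0,0,0],0],[0,[0,0,0],0],[0,[0,0,0],0],[0,[0,0,0],0],[0,[0,0,0],0],[0,[0,0,0],0],[0,[0,0,0],0]]'
python3 - <<'E'
from h import *
a,_=snap('wrist'); p,_=snap('top'); q,_=snap('scene')
cv2.imwrite('pics/end.png',np.hstack([cv2.resize(a['image'],(400,300)),cv2.resize(p['image'][100:280,150:390],(400,300))])[:,:,::-1])
E
```

```text
time: 14.2
ee_pos: [481.5, -106.9, 200.2]
tcp_rot: [3.138, -0.002, 0.445]
wrist_force: [-0.3, 0.1, -0.8]
width: 0.002
finger_force: 0.0
time: 15.0
ee_pos: [480.8, -106.6, 197.2]
tcp_rot: [-3.142, 0.0, 0.445]
wrist_force: [-0.3, 0.4, 0.4]
width: 0.001
finger_force: 0.0
```

View pics/end.png

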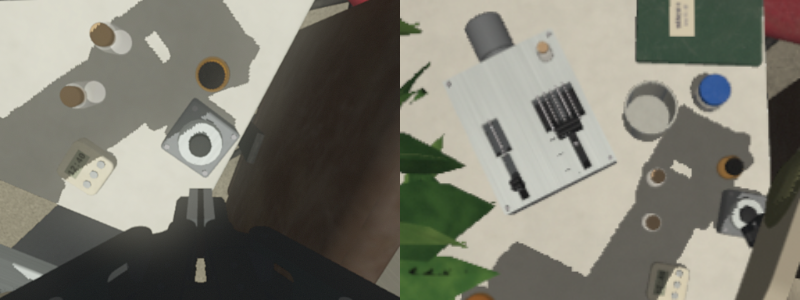

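The wrist half shows the button up at (200,146). The top half shows the broad lever at the grille (568,125), the narrow lever still at (518,182), and everything else where it was. Handing in.

```bash
python3 -c "
from bench import order
print(order.hand_in())"
```

```text
the job is handed in; nothing more can be done
None
```

The broad lever is at its second stop, the start button was pressed fully down and came back up, and in the last pictures nothing else on the bench had moved; the job is handed in, and no verdict was returned.

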